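# Close the loaded vial shuttle and unhitch its tongue

## Task

The little vial shuttle is loaded: first close its hinged lid fully. Then unhitch it from the docking ball: squeeze the sprung latch tab sideways toward the fixed cheek of the coupler, lift the tongue off the ball, and finish while still holding the tongue raised with its coupler at least 5 cm above where it sat. Leave the jar, the tin and the timer beside it where they are.

Things in the scene. Friction and masses are not known exactly. Their poses are not given: they have to be found in the camera images.
- dock: Fixed aluminium base plate 116 x 365 x 8 mm on the bench that carries everything: the grey vial carrier box with a lid at its +y end, and a steel hitch ball on a post at its -y end, joined by the tongue. Origin at the underside (bench height), x across the plate, y along it from ball to carrier, z up. Box: 110 (x) x 150 (y) mm, centre at x 0, y +110 mm, rim 84 mm above the bench. The plate's position and yaw vary.
- ball (a point): Centre of the fixed hitch ball (24 mm diameter, flat underside, 12 mm shank below), 60 mm above the bench, at x 0, y -135 mm of the dock.
- lid (a joint): Angle of the box lid (rad): 0 = shut, grows as it opens, 1.57 = upright, 1.7 = stop. Starts between 0.45 and 1.1. Stiff friction hinge (0.1 N m, stays at any angle) on the box's +x rim; a push of 2 to 3 N near the free edge closes it.
- lid_hinge (a point): Middle of the lid's hinge line, on its underside (84.5 mm above the bench); the line runs along the dock's y. The point's x axis points from the free edge to the hinge, z out of the outer face. The lid is a plate 110 mm from hinge to free edge, 150 mm along the hinge, 8 mm thick.
- lid_handle (a point): Outer end of the black knob on the lid's outer face: middle of the lid, 80 mm from the hinge, standing 35 mm out of the face.
- tongue (a joint): Angle of the tongue (rad): 0 = down on the ball, grows as its coupler end rises, stop at 0.9. It falls back by itself when let go. Pivot line parallel to the dock's x through dock y +15 mm, z 60 mm, 150 mm from the ball; while the latch is home it lifts only about 0.01.
- coupler: Steel coupler head at the end of the tongue (240 g with tongue): a downward cup of 32 mm outer diameter over the ball, top 17 mm above its origin, carrying the fixed cheek and the sliding latch. Origin at the cup's centre, which is the ball centre when hitched; axes as the dock's when the tongue is down; y along the tongue towards the pivot. The tongue bar is 24 mm wide.
- cheek (a point): Outer face of the fixed cheek, an upright plate 4 mm thick and 26 mm wide (along y) on the -x side of the cup, from 12 to 46 mm above the coupler's origin. The point lies on the outer (-x) face, 16 mm from the origin in -x and 34 mm above it.
- latch_tab (a point): Outer face of the latch's upright tab on the +x side, parallel to the cheek, 4 mm thick and 26 mm wide (along y), top 46 mm above the coupler's origin. The point lies on the outer (+x) face 34 mm above the coupler's origin; 30 mm from it in +x when home, 21 mm when fully squeezed: cheek and tab measure 46 mm over their outer faces when home, 37 mm squeezed. Below the cup its plate reaches 22 mm (home) to 31 mm (squeezed) to -x.
- latch (a joint): Travel of the latch tab towards the cheek (m): 0 = home (locked under the ball), stop at 0.009; free of the ball from about 0.004. The spring pushes it home with 4 N at 0 and 8.5 N at the stop.
- septa_jar: Loose jar, 39 mm wide, 47 mm tall, origin under its centre; leave alone.
- ferrule_tin: Loose flat round tin, 55 mm wide, 18 mm high, origin under its centre; leave alone.
- timer: Loose lab timer, 62 x 70 x 19 mm, origin under its centre; leave alone.

How it is judged (in metres and radians):
On the way, in this order (a step that is already met when the one before it is completed fails the run):
1. the lid is shut while the tongue still sits on the ball (value of joint each of lid, tongue below 0.06 rad), for 0.2 s.
2. the latch is squeezed back with the tongue still down (value of joint latch above 0.003 m and value of joint tongue below 0.1 rad and value of joint lid below 0.06 rad), for 0.05 s.
At the end, for the whole second after the job is handed in: The lid is shut (under 0.06 rad), the fingers hold the coupler or its latch (contact force over 3 N), the coupler's origin is at least 50 mm above where it sat on the ball (over 110 mm above the bench), and the tongue is still (under 0.1 rad/s) (value of joint lid below 0.06 rad and z of coupler in the frame of dock above 0.11 m and contact force between the fingers and coupler above 3 N and velocity of joint tongue between -0.1 and 0.1 rad/s); the arm keeps its last pose, push and grip.
It fails at once if the jar, the tin or the timer is moved by more than 3 cm (distance of any of septa_jar, ferrule_tin, timer from where it was at the start of the episode above 0.03 m).
It also fails if it takes over 48 s, if anything falls off the work surface, if the arm or the gripper's body presses on something with over 40 N, if the wrist force passes 120 N, or if a joint passes its speed limit or range.

## Robot

A 7-joint arm with a two-finger parallel gripper is mounted at the origin on a cart in front of the work surface, level with it; the furniture and walls round the work are solid. World frame = base frame: x ahead of the robot, y to its left, z up, the work surface at z = 0. Lengths are in mm, angles in rad, forces in N, time in s.
With the tool pointing down it reaches from about 400 to 925 mm from the base axis. Payload 5.6 kg.
Tool frame: the origin (TCP) lies at the very end of the fingers, on their centre line; the grasp point (between the pads) lies r.grip_point_offset behind it (r.grip_point_offset is the distance from the TCP to the grasp point, in mm); z points along the fingers, x is the direction in which the jaws open and shut, and the axes are right-handed (so a half turn about z gives the same grasp; the last joint's range is limited). The gripper opens to 85 mm and grips with 20 to 120 N. Pads are 22 mm wide; open, the fingers measure 114 mm over their backs; the gripper's body (76 mm by 85 mm) begins 54 mm behind the grasp point. The pads swing forward as they close: fully open they stand 13 mm farther back than shut.
Start: joints at [-1.194, 0.468, -0.012, 1.603, 0.006, 1.071, -0.056], TCP at [264.965, 593.55, 231.29] pointing down, gripper open.
Joint ranges: [-2.53, 2.53], [-0.31, 2.02], [-1.57, 1.55], [0.28, 2.44], [-1.29, 4.43], [0.15, 1.84], [-2.92, 2.92]. Speed limits (rad/s): [2.57, 2.57, 3.14, 3.14, 3.14, 3.14, 3.14].

## Interface

Orientations are given as a unit quaternion [w, x, y, z].
In Python, from workcell import r gives the robot as it stands. Calls block until the motion is done:
- r.move_ptp(position, orientation): joint-space move of the TCP to a pose.
- r.servo_line(position, rotation=None, v=150): straight line of the TCP; rotation=None keeps the orientation; v is the mean speed in mm/s.
- r.movej(angles): joint-space move.
- r.set_gripper(opening, grasp_force=None): finger opening in mm; grasp_force is the grip in N (None keeps the last); returns when the fingers have stopped.
- r.wait(seconds).
- r.solve_ik(position, orientation): joint angles nearest the present ones, or None.
- r.get_image(name): name is "scene" or "top" or "wrist"; returns the picture (480x640x3 uint8, red, green, blue); there is no depth.
- r.camera_params(name): a dict with "fx", "fy", "cx", "cy" (pixels), "world_to_cam" (4x4, takes a point from world to camera coordinates); the wrist camera has in their place "tool_from_camera" (4x4, takes a point from camera to tool coordinates, whose origin is the TCP and whose axes are the tool frame's). Camera axes: x right, y up, looking along -z (the intrinsics and any distortion apply to the point x, -y, -z); pixel columns grow to the right and rows downward; lengths in mm; the calibration is good to about 2 mm. The wrist camera is an equidistant fisheye: a pixel r from the principal point sees the ray r / f radians off the axis. A picture is of the moment at which its call begins: read the wrist's pose just before it. camera_params takes no time and is no camera call.
A pose or a line that the arm cannot do raises r.MotionError and nothing moves.
- r.sign_off(): hands the job in, once; it reports no verdict.
Readings, each from a call of its own:
- r.get_time(): time.
- r.get_joint_positions(): joint angles.
- r.get_joint_velocities(): joint speeds.
- r.get_tau(): joint torques, N m.
- r.get_eef_pos(): TCP position.
- r.get_tool_rot(): TCP orientation.
- r.get_force(): force on the tool from outside, world axes, zero at the start.
- r.get_torque(): the same for the moment, N m.
- r.get_opening(): finger opening in mm.
Only numpy, scipy, OpenCV 4.12 (cv2) and the standard library are available. Lean on these libraries where they do the work, as an engineer would, in place of code of your own. Each camera call takes 0.05 s, during which the arm holds its last target.

## Working session

There is one attempt and no reset: what is moved stays moved. The work goes in short steps, each a Python script; the robot and the scene stay as the last script left them, time stands still between calls to the robot, and variables do not carry over. Pictures are saved under pics/ and viewed, and the job is handed in when it is done.

```bash
ls; mkdir -p pics
python3 - <<'E'
from workcell import r
import cv2, numpy as np
for n in ["scene","top","wrist"]:
    im=r.get_image(n); cv2.imwrite(f"pics/{n}0.png",im[:,:,::-1])
    p=r.camera_params(n); print(n,{k:(np.round(v,4).tolist()) for k,v in p.items()})
print(r.get_time(),r.get_eef_pos(),r.get_tool_rot(),r.grip_point_offset,r.get_opening())
E
```

```text
pics
scene {'fx': 563.1192, 'fy': 563.1192, 'cx': 314.6026, 'cy': 246.6576, 'world_to_cam': [[0.8973, -0.441, -0.0207, -488.6348], [0.1979, 0.3598, 0.9118, -204.1765], [-0.3946, -0.8222, 0.4101, -1035.3918], [0.0, 0.0, 0.0, 1.0]]}
top {'fx': 535.33, 'fy': 535.33, 'cx': 310.1355, 'cy': 237.1749, 'world_to_cam': [[0.0414, -0.9991, 0.0031, -35.1991], [0.9785, 0.0412, 0.202, -507.7158], [-0.2019, -0.0053, 0.9794, -1432.4777], [0.0, 0.0, 0.0, 1.0]]}
wrist {'fx': 371.6483, 'fy': 371.6483, 'cx': 312.0591, 'cy': 241.9626, 'tool_from_camera': [[1.0, 0.0001, 0.0002, -0.2593], [0.0002, -0.9576, -0.2882, -73.3161], [0.0002, 0.2882, -0.9576, -143.3979], [0.0, 0.0, 0.0, 1.0]]}
0.15 [264.82941797 593.15116377 230.59484514] [ 4.07616099e-04  8.38940192e-01  5.44223232e-01 -5.12131057e-04] 18.700000000000003 85.22130355716295
```

View pics/scene0.png

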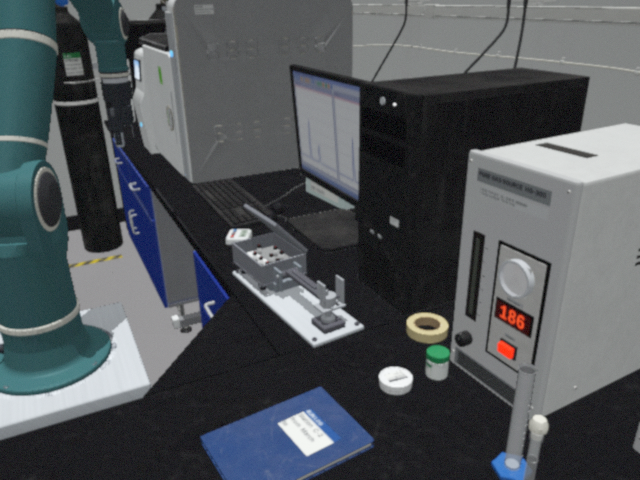

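View pics/top0.png

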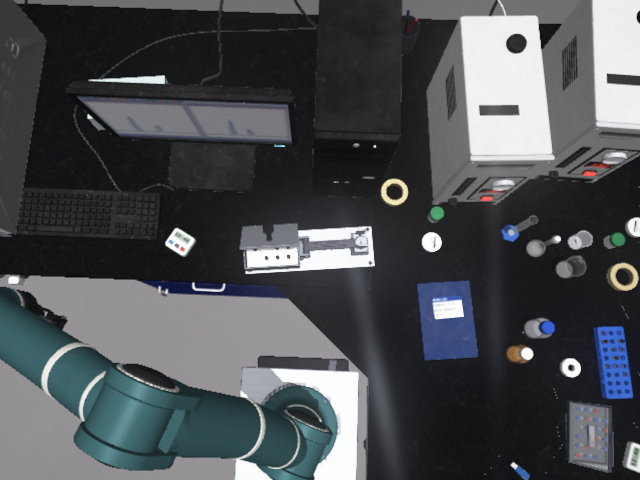

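View pics/wrist0.png

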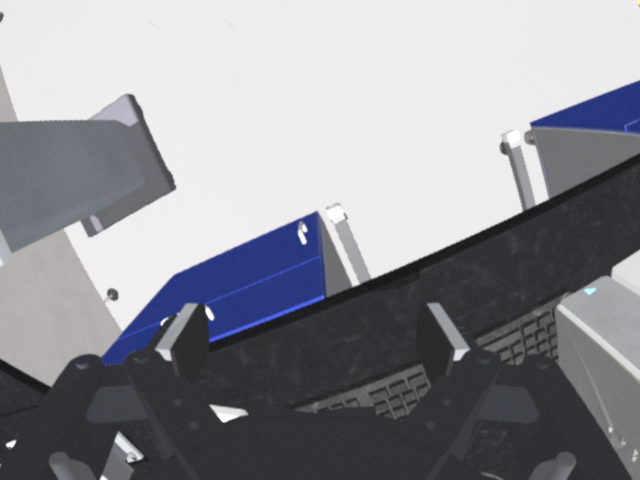

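The top view shows the dock plate spanning about (243,270)–(374,228), with the ball end at right (362,242) and the lid open on the +x side. I'll zoom in to get pixel positions.

```bash
cat > h.py <<'E'
import numpy as np, cv2
from workcell import r
def ray(n,u,v):
    p=r.camera_params(n); T=np.linalg.inv(np.array(p["world_to_cam"]))
    d=np.array([(u-p["cx"])/p["fx"],-(v-p["cy"])/p["fy"],-1.0])
    return T[:3,3],T[:3,:3]@d
def onz(n,u,v,z):
    o,d=ray(n,u,v); return o+d*(z-o[2])/d[2]
def proj(n,P):
    p=r.camera_params(n); q=np.array(p["world_to_cam"])@np.r_[P,1]
    return np.array([p["cx"]+p["fx"]*q[0]/-q[2],p["cy"]-p["fy"]*q[1]/-q[2]])
def tri(rays):
    A=np.zeros((3,3));b=np.zeros(3)
    for o,d in rays:
        d=d/np.linalg.norm(d);M=np.eye(3)-np.outer(d,d);A+=M;b+=M@o
    x=np.linalg.solve(A,b)
    return x,[float(np.linalg.norm((np.eye(3)-np.outer(d,d)/(d@d))@(x-o))) for o,d in rays]
E
python3 - <<'E'
import cv2
a=cv2.imread("pics/top0.png")[210:290,230:390]; cv2.imwrite("pics/topz.png",cv2.resize(a,None,fx=5,fy=5,interpolation=2))
a=cv2.imread("pics/scene0.png")[190:350,220:380]; cv2.imwrite("pics/scenez.png",cv2.resize(a,(600,600),interpolation=2))
E
```

```text
(no output)
```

View pics/topz.png

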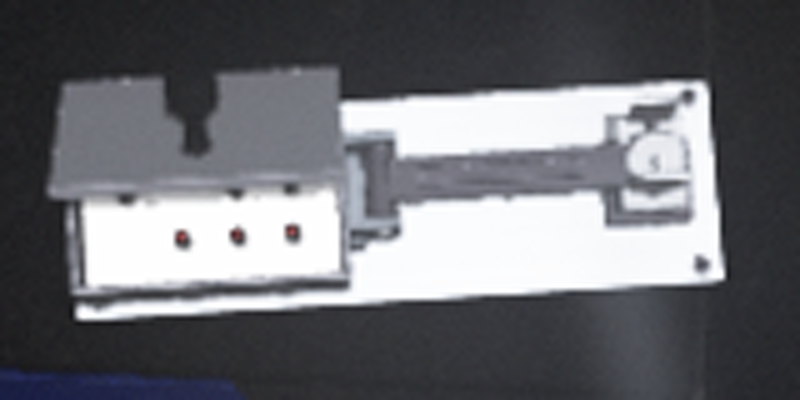

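View pics/scenez.png

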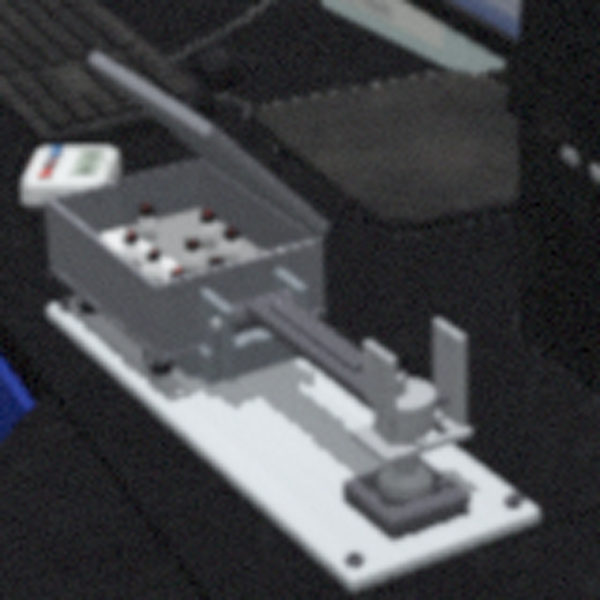

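The zoomed top view shows plate corners at (371.6,226.4), (374.4,266) and (245.4,273.6). In the scene view the same corners are at roughly (314.5,344.5), (364,327) and (233,271.5).

Run:
```python
from h import *
np.set_printoptions(precision=1,suppress=True)
T=lambda u,v:(230+(u+.5)/5-.5,210+(v+.5)/5-.5)
S=lambda u,v:(220+(u+.5)/3.75-.5,190+(v+.5)/3.75-.5)
c=[((708,82),(540,513)),((722,280),(353,576)),((77,318),(50,306))]
P=[]
for a,b in c:
    p=onz("top",*T(*a),8);q=onz("scene",*S(*b),8);t=tri([ray("top",*T(*a)),ray("scene",*S(*b))])
    print(p,q,t); P.append((p+q)/2)
P=np.array(P); print(np.linalg.norm(P[0]-P[1]),np.linalg.norm(P[2]-P[1]))
y=P[2]-P[1];yaw=np.arctan2(-y[0],y[1]);print("yaw",yaw)
x=P[0]-P[1];print("yaw x",np.arctan2(x[1],x[0]))
```

```text
[ 557.9 -187.5    8. ] [ 557.4 -190.6    8. ] (array([ 558.7, -187.8,    5.9]), [0.3430480413354906, 0.3430480413356575])
[ 443.4 -197.5    8. ] [ 446.2 -196.9    8. ] (array([ 444.5, -197.8,    8.7]), [1.2363641546103117, 1.2363641546103261])
[406.6 165.2   8. ] [409.6 161.    8. ] (array([408.8, 165.1,   6. ]), [1.9797625524815405, 1.9797625524815083])
113.0894388533868 362.22633597080863
yaw 0.10155669540040212
yaw x 0.07233284403493757
```

```bash
cat >> h.py <<'E'
from scipy.spatial.transform import Rotation as R
def wray(u,v,pos,q):
    p=r.camera_params("wrist"); T=np.array(p["tool_from_camera"])
    a=(u-p["cx"])/p["fx"]; b=(v-p["cy"])/p["fy"]; th=np.hypot(a,b)
    s=np.sin(th)/th if th>1e-9 else 1
    d=np.array([a*s,-b*s,-np.cos(th)])
    Rt=R.from_quat(q,scalar_first=True).as_matrix()
    return pos+Rt@T[:3,3], Rt@T[:3,:3]@d
def qdown(yaw,tilt=0):
    # tool x along dock x, tool z down; tilt=tongue angle
    M=R.from_euler('z',yaw)*R.from_euler('x',-tilt)*R.from_matrix(np.diag([1.,-1,-1]))
    return M.as_quat(scalar_first=True)
E
python3 - <<'E'
from h import *
np.set_printoptions(precision=2,suppress=True)
T=lambda u,v:(230+(u+.5)/5-.5,210+(v+.5)/5-.5)
S=lambda u,v:(220+(u+.5)/3.75-.5,190+(v+.5)/3.75-.5)
print("cup top",onz("top",*T(655,160),77),onz("scene",*S(415,385),77))
print("timer",onz("top",180,242,10),"jar",onz("top",436,214,40),"tin",onz("top",431,242,18))
for yw in (.1,.1+np.pi,.1-np.pi):
  for p in ([480,-140,260],[480,-100,260],[470,100,300]):
    print(yw,p,r.solve_ik(p,qdown(yw)))
E
```

```text
cup top [ 497.05 -151.81   77.  ] [ 506.4 -149.6   77. ]
timer [487.79 355.6   10.  ] jar [ 592.87 -366.1    40.  ] tin [ 516.18 -356.6    18.  ]
0.1 [480, -140, 260] [-0.51  0.21  0.84  1.97 -0.19  1.03  0.52]
0.1 [480, -100, 260] [-0.53  0.18  0.76  1.99 -0.14  1.02  0.4 ]
0.1 [470, 100, 300] [-0.71  0.1   0.47  1.95 -0.05  1.11 -0.12]
3.241592653589793 [480, -140, 260] [-0.86  0.43  1.38  1.99 -0.48  1.12 -2.31]
3.241592653589793 [480, -100, 260] [-0.96  0.4   1.38  2.01 -0.44  1.1  -2.42]
3.241592653589793 [470, 100, 300] [ 0.79  0.37 -1.29  1.87  0.39  1.19  2.61]
-3.041592653589793 [480, -140, 260] [-0.86  0.43  1.38  1.99 -0.48  1.12 -2.31]
-3.041592653589793 [480, -100, 260] [-0.96  0.4   1.38  2.01 -0.44  1.1  -2.42]
-3.041592653589793 [470, 100, 300] [ 0.79  0.37 -1.29  1.87  0.39  1.19  2.61]
```

Run:
```python
from h import *
np.set_printoptions(precision=2,suppress=True)
import json
for i,p in enumerate([[470,60,300],[485,-70,260]]):
    r.move_ptp(p,qdown(.1))
    pos=r.get_eef_pos();q=r.get_tool_rot(); im=r.get_image("wrist")
    cv2.imwrite(f"pics/w{i+1}.png",im[:,:,::-1]); json.dump([list(pos),list(q)],open(f"w{i+1}.json","w")); print(pos,q,r.get_time())
im=r.get_image("top")
```

```text
[470.05  61.37 299.77] [ 0.    1.    0.05 -0.  ] 2.2667
[485.11 -69.7  259.75] [-0.    1.    0.05 -0.  ] 2.925
```

View pics/w1.png

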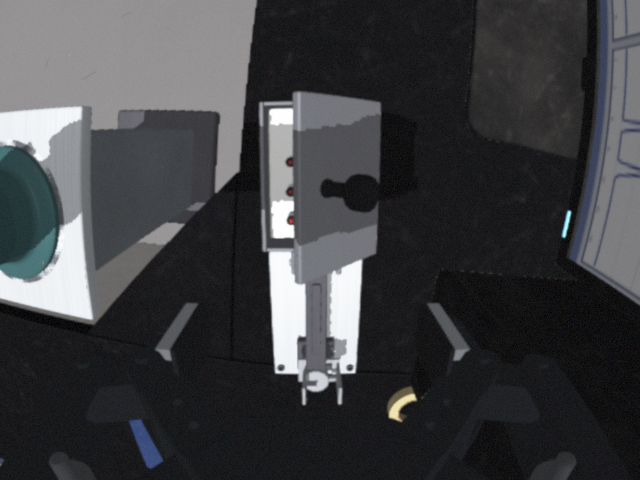

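View pics/w2.png

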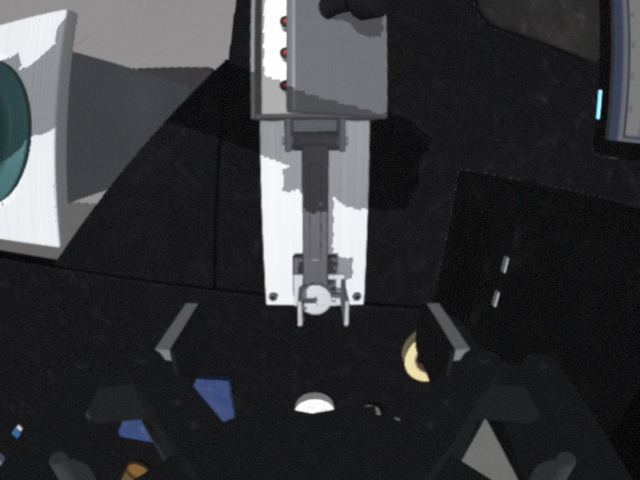

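W1 shows the open lid (free edge about x=294, hinge about 380, knob end about (361,193)) and the coupler at about (319,381). W2 shows the coupler at (317,299), with the cheek around (300,310) and the tab around (346,308). I'll zoom in on these.

Run:
```python
import cv2
a=cv2.imread("pics/w2.png")[240:340,250:380]; cv2.imwrite("pics/w2z.png",cv2.resize(a,None,fx=6,fy=6,interpolation=2))
a=cv2.imread("pics/w1.png")[80:290,250:400]; b=cv2.resize(a,(429,600),interpolation=2)
c=cv2.imread("pics/w1.png")[325:415,265:375]; c=cv2.resize(c,(366,300),interpolation=2)
import numpy as np
o=np.zeros((600,800,3),np.uint8);o[:,:429]=b;o[:300,434:800]=c; cv2.imwrite("pics/w1z.png",o)
```

```text
(no output)
```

View pics/w2z.png

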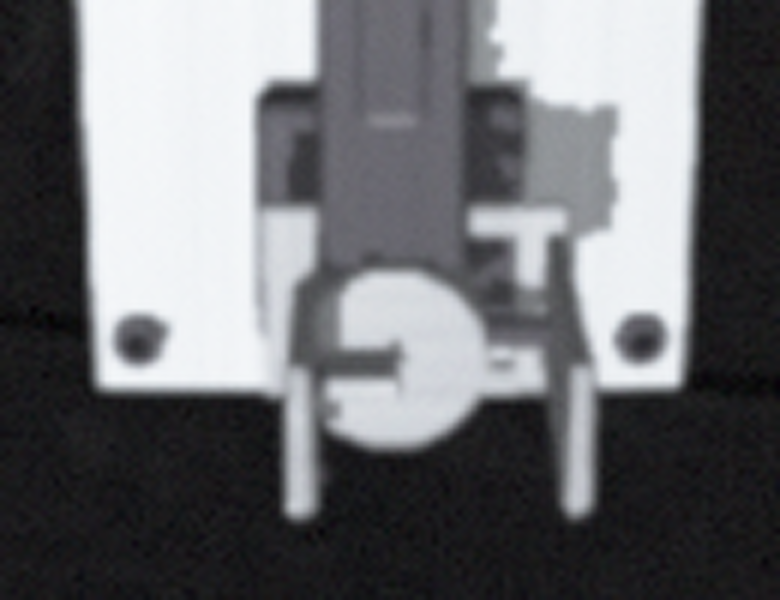

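View pics/w1z.png

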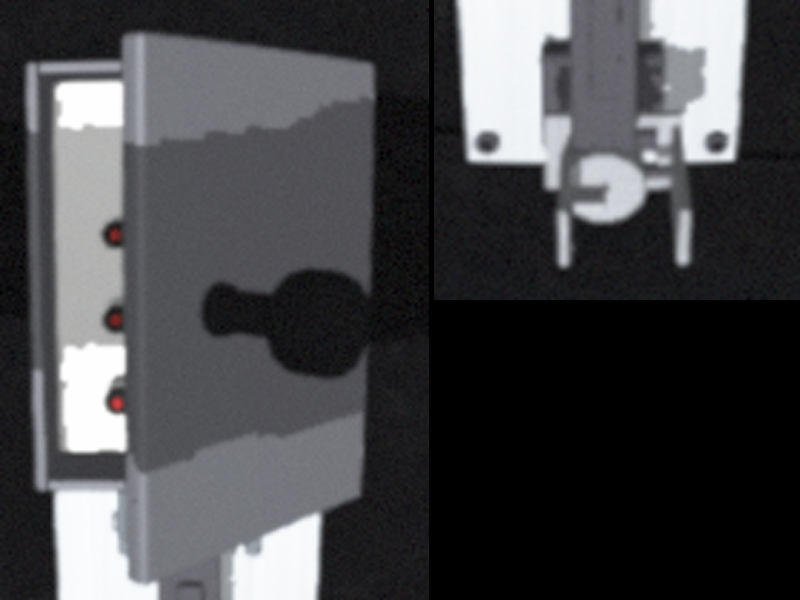

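```bash
python3 - <<'E'
import cv2
a=cv2.imread("pics/w2.png")[60:160,240:400]; cv2.imwrite("pics/w2y.png",cv2.resize(a,None,fx=5,fy=5,interpolation=2))
E
python3 - <<'E'
from h import *
import json
np.set_printoptions(precision=1,suppress=True)
W={i:json.load(open(f"w{i}.json")) for i in (1,2)}
def W2(a,b): return wray(250+(a+.5)/6-.5,240+(b+.5)/6-.5,*map(np.array,W[2]))
def W1(a,b): s=10/3;return wray(265+(a-434+.5)/s-.5,325+(b+.5)/s-.5,*map(np.array,W[1]))
F={"cup":((397,360),(611,188)),"cheekO":((285,442),(556,239)),"cheekOn":((285,365),(556,210)),"cheekOf":((285,520),(556,268)),"tabO":((596,442),(692,239)),
"tabOf":((597,520),(692,268)),"scrL":((140,338),(487,141)),"scrR":((642,338),(716,141))}
zz={"cup":77,"scrL":8,"scrR":8}
for k,(a,b) in F.items():
    z=zz.get(k,106)
    f=lambda o,d:(o+d*(z-o[2])/d[2])[:2]
    x,e=tri([W2(*a),W1(*b)]); print(k,x,np.array(e), f(*W2(*a)),f(*W1(*b)))
E
```

```text
cup [ 497.8 -152.4   76.6] [1. 1.] [ 496.7 -152.4] [ 498.8 -152. ]
cheekO [ 479.6 -153.2  107.4] [0.2 0.2] [ 479.8 -153.9] [ 479.4 -154.4]
cheekOn [ 478.5 -141.2  105.8] [0.2 0.2] [ 478.7 -141.1] [ 478.3 -141.1]
cheekOf [ 480.7 -165.8  108.8] [0.2 0.2] [ 480.9 -167.4] [ 480.7 -168.4]
tabO [ 526.2 -148.5  107.7] [0.2 0.2] [ 526.3 -149.4] [ 526.7 -150. ]
tabOf [ 527.9 -161.1  109.1] [0.2 0.2] [ 528.3 -162.9] [ 528.7 -163.9]
scrL [ 450.2 -185.5    8.7] [0.1 0.1] [ 450.2 -185.8] [ 450.1 -186. ]
scrR [ 547.7 -175.9    8.4] [0.3 0.3] [ 548.  -176.1] [ 547.5 -176.2]
```

View pics/w2y.png

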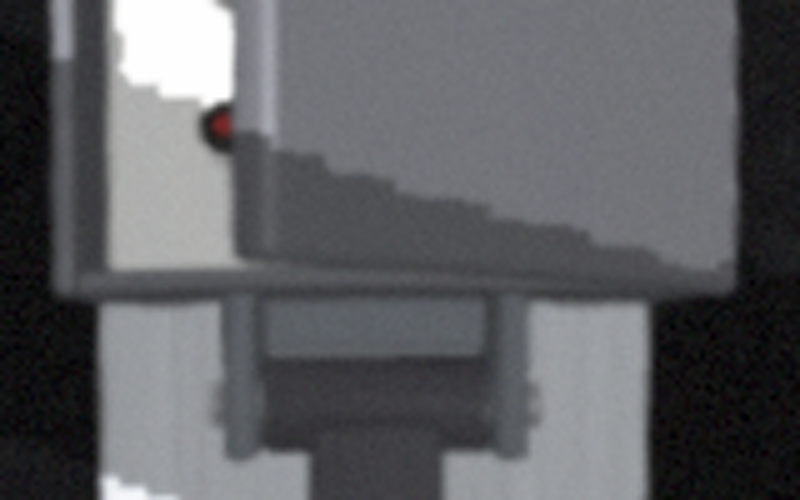

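```bash
cat >> h.py <<'E'
YAW=0.0995; BALL=np.array([496.2,-151.8,60.])
RD=R.from_euler('z',YAW).as_matrix()
ORG=BALL-RD@np.array([0,-135,60.])
def d2w(p): return ORG+RD@np.array(p,float)
def w2d(p): return RD.T@(np.array(p)-ORG)
E
python3 - <<'E'
from h import *
import json
np.set_printoptions(precision=1,suppress=True)
W={i:json.load(open(f"w{i}.json")) for i in (1,2)}
def W2(a,b): return wray(240+(a+.5)/5-.5,60+(b+.5)/5-.5,*map(np.array,W[2]))
def W1(a,b): s=20/7;return wray(250+(a+.5)/s-.5,80+(b+.5)/s-.5,*map(np.array,W[1]))
for k,a,b in [("under",(240,258),(131,578)),("outer",(266,262),(155,580)),("hinge",(737,288),(360,495)),("boxcorner",(57,295),(41,488))]:
    x,e=tri([W2(*a),W1(*b)]); x=w2d(x); print(k,x,np.array(e),"ang",np.arctan2(x[2]-84.5,55-x[0]),np.hypot(x[2]-84.5,55-x[0]))
# far corner of the free edge from W1: on plane y=185
for p in [(124,36),(131,578)]:
    o,d=W1(*p); o=w2d(o); d=RD.T@d; yy=185 if p[1]<100 else 35; x=o+d*(yy-o[1])/d[1]; print(x)
E
```

```text
under [-18.3  35.2 165.3] [0.1 0.1] ang 0.8335767251475766 109.09929966311019
outer [-13.3  34.7 165.8] [1.8 1.8] ang 0.8723407138880532 106.1745823514172
hinge [59.1 35.8 92.2] [0.1 0.1] ang 2.064061972270906 8.759110296059413
boxcorner [-54.9  34.6  81.8] [0.6 0.6] ang -0.02459729018942543 109.930374946675
[-19.8 185.  153.1]
[-18.3  35.  164.8]
```

Run:
```python
from h import *
np.set_printoptions(precision=2,suppress=True)
q=qdown(YAW)
r.set_gripper(0)
def pt(t,d=85,y=60): return d2w([55-d*np.cos(t)+8*np.sin(t),y,84.5+d*np.sin(t)+8*np.cos(t)])
p=pt(1.1); r.move_ptp(p+[0,0,80],q)
r.servo_line(p,v=150)
print(r.get_force(),r.get_time())
for t in [.85,.65,.45,.3,.15,.06,.02]:
    r.servo_line(pt(t),v=100); f=np.array(r.get_force()); print(t,f,w2d(r.get_eef_pos()))
    if np.linalg.norm(f)>25: break
print(r.get_time(),r.get_opening())
for n in ["scene","wrist"]: cv2.imwrite(f"pics/{n}3.png",r.get_image(n)[:,:,::-1])
```

```text
[-0.16  0.26 -0.07] 4.9667
0.85 [ 0.12  0.03 -0.3 ] [  5.3   60.12 154.38]
0.65 [ 0.48  1.27 -0.09] [ -7.71  60.06 142.44]
0.45 [-0.15 -0.16 -0.34] [-18.1   59.96 128.64]
0.3 [ 0.22 -0.48 -0.02] [-23.87  59.98 117.27]
0.15 [ 0.17 -0.58  0.45] [-27.97  59.93 105.12]
0.06 [-0.56  0.21 -0.37] [-29.44  59.97  97.62]
0.02 [0.25 0.54 0.21] [-29.81  60.01  94.2 ]
7.0167 0.0888608390218251
```

View pics/wrist3.png

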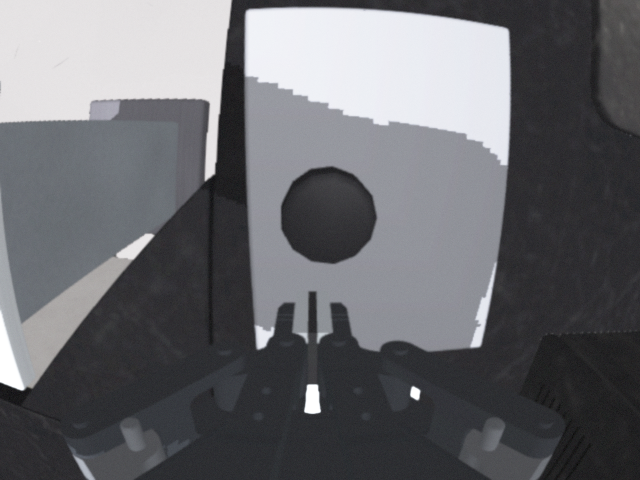

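The wrist view shows the lid lying nearly flat over the box, with the knob at (328,214). I'll press down in small steps until it makes firm contact.

Run:
```python
from h import *
np.set_printoptions(precision=2,suppress=True)
for z in [93,92,91,90,89,88]:
    r.servo_line(d2w([-32,60,z]),v=40); f=np.array(r.get_force()); print(z,f,w2d(r.get_eef_pos()),r.get_tau()[1])
    if abs(f[2])>6: break
r.wait(.25); print(r.get_force())
r.servo_line(d2w([-32,60,200]),v=200)
cv2.imwrite("pics/scene4.png",r.get_image("scene")[190:350,220:380,::-1].repeat(4,0).repeat(4,1))
cv2.imwrite("pics/wrist4.png",r.get_image("wrist")[:,:,::-1]); print(r.get_time())
```

```text
93 [0.69 0.6  0.46] [-32.28  60.03  92.95] -35.10459065437317
92 [-3.16 -0.95  7.94] [-31.97  60.01  92.44] -32.57126212120056
[-1.81  0.64  6.2 ]
8.6583
```

View pics/scene4.png

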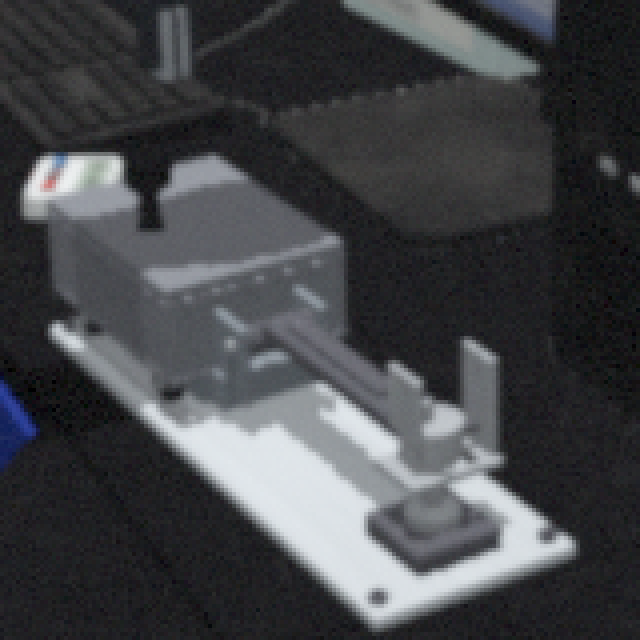

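The lid stopped at z=92.4 mm under about 8 N of load, which matches the shut height of 92.5. The scene view confirms it lies flat. Next, the latch.

Run:
```python
from h import *
np.set_printoptions(precision=2,suppress=True)
q=qdown(YAW)
r.set_gripper(75,grasp_force=30)
r.move_ptp(d2w([2.5,-135,180]),q)
r.servo_line(d2w([2.5,-135,72]),v=120)
print(r.get_force(),w2d(r.get_eef_pos()),r.get_opening(),r.get_time())
cv2.imwrite("pics/wrist5.png",r.get_image("wrist")[:,:,::-1])
cv2.imwrite("pics/scene5.png",r.get_image("scene")[190:350,220:380,::-1].repeat(4,0).repeat(4,1))
```

```text
[ 0.62 -0.19  0.17] [   3.06 -135.19   72.62] 75.23803103771782 11.225
```

View pics/wrist5.png

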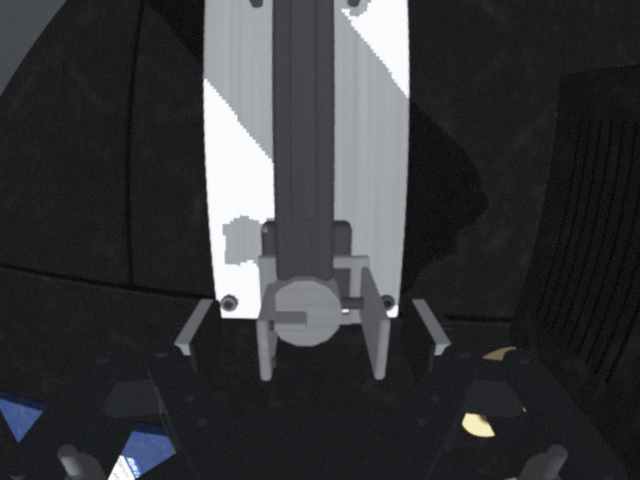

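View pics/scene5.png

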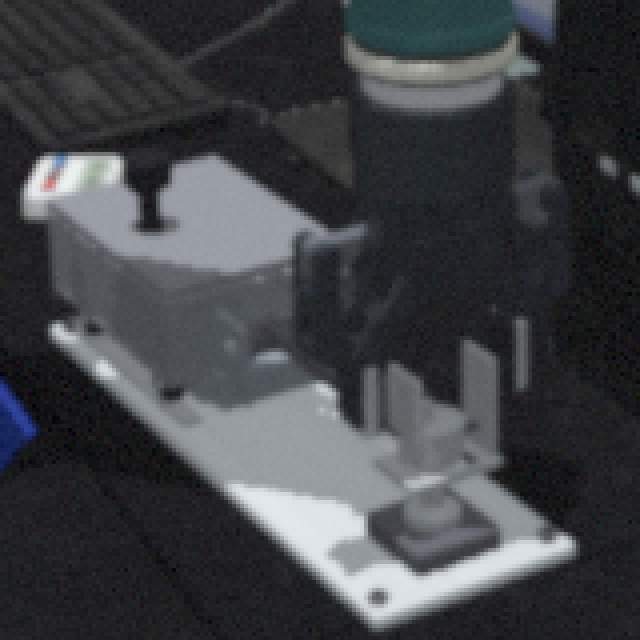

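The fingers straddle the plates: fingers at columns 205 and 420, cheek at 264, tab at 380. Closing now.

Run:
```python
from h import *
np.set_printoptions(precision=2,suppress=True)
r.set_gripper(30,grasp_force=30)
r.wait(.2)
print(r.get_force(),w2d(r.get_eef_pos()),r.get_opening(),r.get_time())
cv2.imwrite("pics/wrist6.png",r.get_image("wrist")[:,:,::-1])
```

```text
[-4.91  1.14 13.07] [   2.26 -135.29   73.21] 36.11069251799927 11.95
```

View pics/wrist6.png

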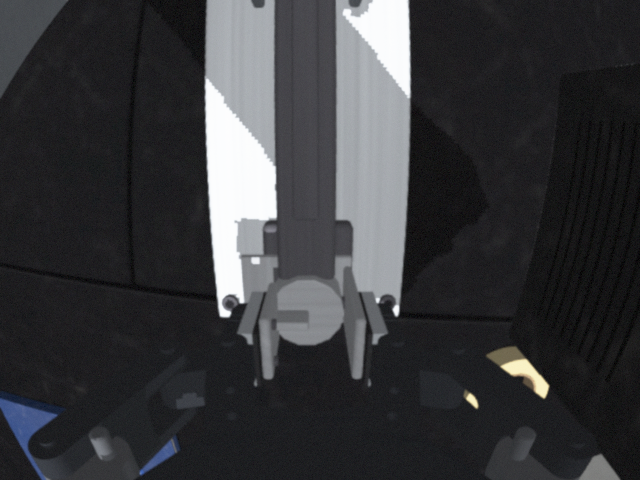

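The opening is 36 mm, so the latch is fully squeezed. The cheek and tab are clamped at columns 262 and 358. Lifting along the arc.

Run:
```python
from h import *
np.set_printoptions(precision=2,suppress=True)
p0=np.array([2.4,-135.2,72.8])
def pose(t):
    piv=np.array([0,15,60.]); return d2w(piv+R.from_euler('x',-t).apply(p0-piv)),qdown(YAW,t)
print(r.solve_ik(*pose(.44)))
for t in [.05,.12,.2,.28,.36,.44]:
    p,q=pose(t); r.servo_line(p,rotation=q,v=50)
    f=np.array(r.get_force()); print(t,f,np.array(r.get_torque()),w2d(r.get_eef_pos()),r.get_opening())
    if np.linalg.norm(f)>35: print("stop");break
print(r.get_time())
cv2.imwrite("pics/wrist7.png",r.get_image("wrist")[:,:,::-1])
cv2.imwrite("pics/scene7.png",r.get_image("scene")[190:350,220:380,::-1].repeat(4,0).repeat(4,1))
```

```text
[-0.83  0.53  0.96  2.15  0.01  0.6   0.13]
0.05 [-1.94 -1.74  0.68] [-0.01 -0.42  0.24] [   2.18 -134.53   80.37] 36.00104557529703
0.12 [-2.82 -2.03  0.22] [-0.08 -0.28  0.18] [   2.16 -132.87   90.58] 36.25168366030728
0.2 [-1.52 -2.49  0.2 ] [-0.1  -0.29  0.26] [   2.15 -129.92  102.29] 36.45562498600896
0.28 [-2.89 -3.77  0.51] [-0.09 -0.22  0.24] [   2.12 -126.09  113.74] 36.21630969523452
0.36 [-3.19 -2.78  1.1 ] [-0.14 -0.26  0.25] [   2.14 -121.33  124.85] 36.105615295733024
0.44 [-2.46 -3.36  1.87] [-0.09 -0.2   0.31] [   2.09 -115.74  135.54] 36.44047932656421
14.2417
```

View pics/wrist7.png

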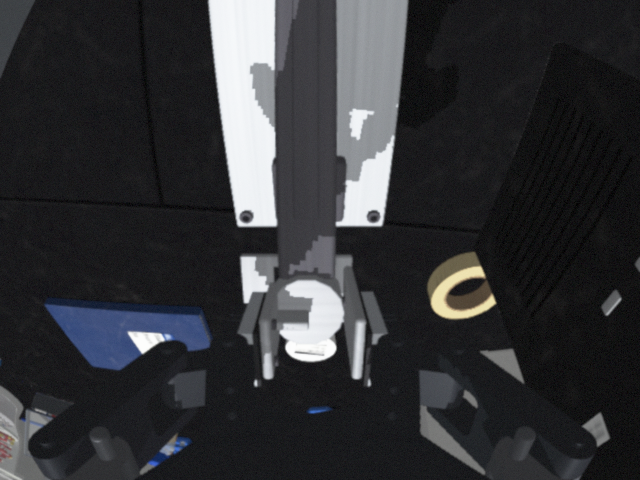

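View pics/scene7.png

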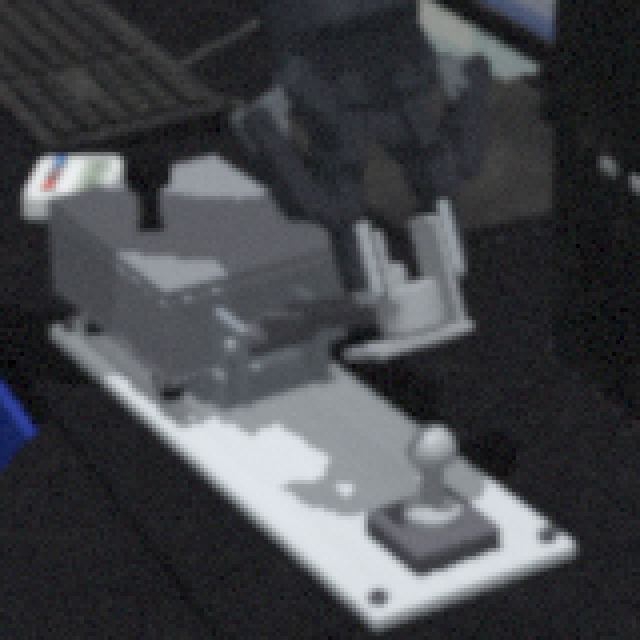

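The scene view shows the coupler clear of the ball (ball at crop (435,440), coupler at (410,310)). The lid is flat and the timer is where it was.

Run:
```python
from h import *
r.wait(.7); print(w2d(r.get_eef_pos()),r.get_opening(),np.abs(r.get_joint_velocities()).max(),r.get_time()); r.sign_off()
```

```text
[   2.10533023 -115.7183916   135.53669808] 36.104683883921915 0.002130344045523524 15.0417
the job is handed in; nothing more can be done
```

I shut the lid, squeezed the latch and lifted the tongue off the ball, then handed the job in at about 15 s with the gripper still holding the coupler. `sign_off` gives no verdict, so I don't know how it was judged.

- **Lid:** I pushed it shut with closed fingers. It stopped at 92.4 mm against the expected 92.5 mm, under a push of about 8 N. The last scene picture shows it still flat.
- **Latch:** It was squeezed with the tongue still down. The grip settled at 36.1 mm, against 37 mm expected for a fully squeezed latch. The wrist read about 13 N upward just after closing, before the lift.
- **Tongue:** I lifted it along its arc to about 0.44 rad. By calculation that puts the coupler about 64 mm above where it sat; I did not measure its height separately after the lift. The last scene picture shows the ball bare.
- **Final hold:** The grip was set to 30 N and the opening stayed near 36.1 mm. Joint speeds were about 0.002 rad/s at hand-in.
- **Jar, tin and timer:** The timer looks unmoved in the last picture. The arm stayed well away from the jar and tin, but I did not measure them again.

No check failed. The largest disagreement between measurements was about 2 mm for the coupler position. The scene camera's plate corners were up to about 5 mm off the top camera's, so I used the wrist camera values instead.

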